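# Set the soap cutter's stop to the square-bar notch and lay the bar against it

### The job

Set the sloping soap cutter for square bars: squeeze the release lever of its sliding stop, keep it squeezed while you slide the stop to the notch in front of the square plate, and let go so that the pawl drops in. Then gently lay the soap bar, still right way up, flat on the sloping bed, lengthwise along the lower ledge and down against it, with one short end touching the free face of the stop. Leave the salve pot, the two dropper bottles and the small tape roll where they are.

Things in the scene. Friction and masses are not known exactly. Their poses are not given: they have to be found in the camera images.
- stand: Fixed wooden cutter. Origin at table level; x to its rear, y along the stop's track, z up; it stands turned so that it faces the robot's left. Covers x -80..70, y -130..170 mm. The bed slopes 28 degrees, rising to the rear: lower edge at x -70, z 30 mm, 120 mm long up the slope to a rear block (top z 84 mm). A 7 mm high ledge runs along the lower edge. Rack 86-96 mm up the slope, 10 mm high.
- bow_end (a point): Free knobbed end of a fixed dark steel tube, 12 mm thick, that hangs over the stand's +y half: from here it runs 108 mm along the stand's +y to a post that goes down to the bed's rear. This point is 125 mm off the bed, 126 mm up the slope. An upright tool over the parked handle hits the tube: come from the front, square to the bed or flatter (tilted 28 to 45 degrees).
- stop (a joint): Slide of the stop along the stand's -y (towards the open bed and, as it is turned, towards the robot), m; 0 is the +y end. It starts parked at 0 to 0.008 in a wide slot; the three notches lie at 0.04, 0.07 and 0.10 (each with 2 mm play either way). Friction about 2.5 N once the lever is squeezed; locked otherwise.
- lever (a joint): Release lever, rad: 0 let go (pawl down in its notch), about 0.21 pawl resting on top of a tooth, 0.34 fully squeezed (end stop); above 0.26 the stop is free. Spring-loaded: needs about 5 N at the start and 9 N at full squeeze at handle height. It returns by itself.
- handle (a point): Grip centre of the stop, 48 mm off the bed, 75 mm up the slope; x up the slope, y along the track, z square out of the bed. Two black paddles stand along z to 68 mm off the bed, 24 mm wide (x), 10 thick (y): fixed post, outer face y -23; lever, outer face y +26, at +11 when squeezed. Squeeze both together along y (49 to 34 mm). The metal shoe below, 44 x 66 mm, is 18 mm high.
- pointer (a point): Tip of the small steel pointer at the rear of the stop, on the stop's middle (same y as the handle); axes as the handle's. In the right notch it is in line (stand y) with the marker plate behind it.
- stop_face (a point): Point on the free (-y) face of the stop's blade, level with the bed surface, 21.5 mm up the slope from the ledge; axes as the handle's. The blade is 7 mm thick, reaches from 3 to 29 mm off the bed and is wider than the bar. A well laid bar has the centre of its underside at about x 0, y -31.5, z 0 mm from here, its x or -x up the slope.
- marker_square: Square steel plate, 20 mm, 4 mm thick on a small foot, standing on the stand's rear block behind one of the three notches: marks the wanted notch. Origin: centre of the foot's underside; axes as the stand's. The three plates change places.
- marker_round: Round steel plate, 21 mm, standing behind another notch. Fixed. Origin under its foot.
- marker_cross: Cross-shaped steel plate, 21 mm, standing behind another notch. Fixed. Origin under its foot.
- soap_bar: Cream soap bar, 42 (x) x 63 (y) x 26 (z) mm, about 0.11 kg, lying on the table to the left or right of the stand; origin at the centre of its underside. Grip it across the 42 mm, in its upper part (10 mm or more above its underside, so that the fingers pass over the ledge).
- salve_pot: Round salve pot, 65 mm across, 29 mm high, on the table on the other side; bystander. Origin at the centre of its underside.
- bottle_left: Dropper bottle, 34 mm across, 102 mm high, on the left; bystander. Origin at the centre of its underside.
- bottle_right: Dropper bottle, 34 mm across, 102 mm high, on the right; bystander. Origin at the centre of its underside.
- tape_core: Small white tape roll, 46 mm across, 18 mm high, on the table before the stand's lower edge; bystander. Origin at the centre of its underside.
Mind the look-alikes: they are no part of the job. What is shaped like the soap_bar but brown is not meant.

How it is judged:
By the outcome, as a careful person would: the job done as asked, in the order asked, and still so for the second after the job is handed in, with the robot touching nothing.
It also fails if it takes over 61 s, if anything falls off the work surface, if the arm or the gripper's body presses on something with over 40 N, if the wrist force passes 120 N, or if a joint passes its speed limit or range.

### The arm

A 7-joint arm with a two-finger parallel gripper is mounted at the origin on a cart in front of the work surface, level with it; the furniture and walls round the work are solid. World frame = base frame: x ahead of the robot, y to its left, z up, the work surface at z = 0. Lengths are in m, angles in rad, forces in N, time in s.
With the tool pointing down it reaches from about 0.425 to 0.95 m from the base axis. Payload 4.7 kg.
Tool frame: the origin (TCP) lies between the finger pads; the fingertips stand 8 mm ahead of it and the grasp point (between the pads) lies 11 mm behind it; z points along the fingers, x is the direction in which the jaws open and shut, and the axes are right-handed (so a half turn about z gives the same grasp; the last joint's range is limited). The gripper opens to 87 mm and grips with 3 to 60 N. Pads are 19 mm wide; open, the fingers measure 117 mm over their backs; the gripper's body (75 mm by 190 mm) begins 51 mm behind the grasp point.
Start: joints at [-1.192, 0.469, -0.049, 1.532, 0.024, 1.141, -0.082], TCP at [0.268, 0.62, 0.231] pointing down, gripper open.
Joint ranges: [-2.59, 2.59], [-0.33, 1.99], [-1.39, 1.29], [0.1, 2.45], [-1.04, 4.18], [0.21, 1.99], [-2.66, 2.66]. Speed limits (rad/s): [2.57, 2.57, 3.14, 3.14, 3.14, 3.14, 3.14].

### API

Orientations are given as a unit quaternion [x, y, z, w].
In Python, from bench import * gives the robot as it stands. Calls block until the motion is done:
- move_ptp(position, orientation): joint-space move of the TCP to a pose.
- move_l(position, v=0.15, ori=None): straight line of the TCP; ori=None keeps the orientation; v is the mean speed in m/s.
- move_joints(angles): joint-space move.
- move_gripper(opening, squeeze=None): finger opening in m; squeeze is the grip in N (None keeps the last); returns when the fingers have stopped.
- sleep(seconds).
- inverse_kinematics(position, orientation): joint angles nearest the present ones, or None.
- sense(): the state.
- grab_frame(name): name is "scene" or "top"; returns a dict with "frame" (480x640x3 uint8, blue, green, red), "intrinsics" (3x3 intrinsics, pixels), "position" and "attitude" of the camera in the world. Camera axes: x right, y up, looking along -z (the intrinsics and any distortion apply to the point x, -y, -z); pixel columns grow to the right and rows downward; lengths in m; the calibration is good to about 2 mm. A picture is of the moment at which its call begins. There is no depth.
A pose or a line that the arm cannot do raises IKError and nothing moves.
- finish_job(): hands the job in, once; it reports no verdict.
The state is a dict: "time": time; "q": joint angles; "joint_velocities": joint speeds; "joint_efforts": joint torques, N m; "ee_pos": TCP position; "orientation": TCP orientation; "wrist_force": force on the tool from outside, world axes, zero at the start; "torque": the same for the moment, N m; "opening": finger opening in m.
Only numpy, scipy, OpenCV 4.12 (cv2) and the standard library are available. Lean on these libraries where they do the work, as an engineer would, in place of code of your own. Each camera call takes 0.05 s, during which the arm holds its last target.

## Working session

There is one attempt and no reset: what is moved stays moved. The work goes in short steps, each a Python script; the robot and the scene stay as the last script left them, time stands still between calls to the robot, and variables do not carry over. Pictures are saved under pics/ and viewed, and the job is handed in when it is done.

```bash
ls; mkdir -p pics
python3 - <<'E'
from bench import *
import cv2
s=sense(); print(s['time'],s['ee_pos'],s['orientation'],s['opening'])
for n in("scene","top"):
    f=grab_frame(n); print(n,f['intrinsics'],f['position'],f['attitude'],[k for k in f])
    cv2.imwrite(f"pics/{n}0.png",f['frame'])
    import pickle; pickle.dump(f,open(f"pics/{n}0.pkl","wb"))
E
```

```text
pics
0.0 [0.26743728 0.61913207 0.2294923 ] [ 8.35621697e-01  5.49304496e-01 -7.94924960e-04  5.64764349e-04] 0.08672015757065774
scene [[482.40631978   0.         319.45458158]
 [  0.         482.40631978 239.87868341]
 [  0.           0.           1.        ]] [-0.33492674 -0.55538945  0.8654272 ] [ 0.40470138 -0.21798203 -0.4365479   0.77338642] ['frame', 'intrinsics', 'position', 'attitude']
top [[545.25604738   0.         311.30815332]
 [  0.         545.25604738 232.30061382]
 [  0.           0.           1.        ]] [0.31590962 0.00158185 1.55300208] [ 0.05444166 -0.04957561 -0.69771668  0.71257967] ['frame', 'intrinsics', 'position', 'attitude']
```

View pics/scene0.png

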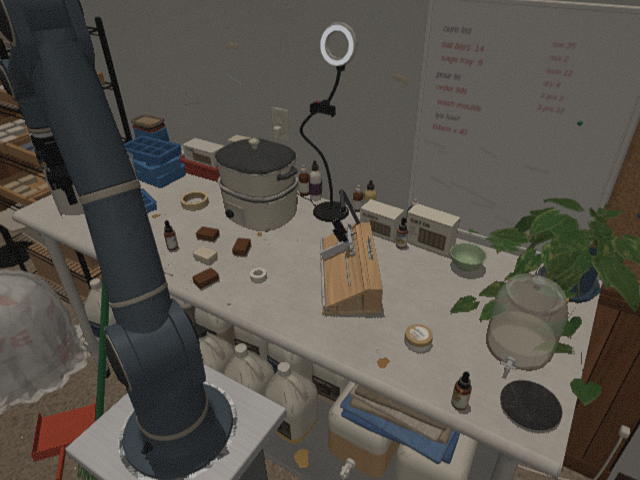

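View pics/top0.png

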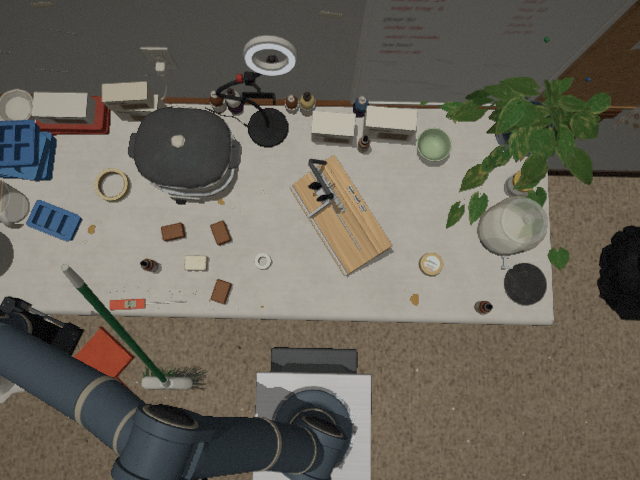

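The top view shows the cream bar at about (196,263), with brown look-alikes at (172,231), (220,232) and (220,291). The stand is near (340,215), and its stop near (322,190). I'll enlarge those areas.

```bash
cat > h.py <<'E'
import numpy as np, pickle, cv2
from scipy.spatial.transform import Rotation as R
def load(n): return pickle.load(open(f"pics/{n}.pkl","rb"))
def proj(f,P):
    P=np.atleast_2d(P); c=(P-f['position'])@R.from_quat(f['attitude']).as_matrix()
    K=np.array(f['intrinsics']); v=np.c_[c[:,0],-c[:,1],-c[:,2]]@K.T
    return v[:,:2]/v[:,2:]
def ray(f,uv):
    K=np.array(f['intrinsics']); d=np.linalg.inv(K)@np.array([uv[0],uv[1],1.])
    d=R.from_quat(f['attitude']).apply([d[0],-d[1],-d[2]]); return np.array(f['position']),d/np.linalg.norm(d)
def onz(f,uv,z):
    p,d=ray(f,uv); return p+d*(z-p[2])/d[2]
def onplane(f,uv,p0,n):
    p,d=ray(f,uv); return p+d*(np.dot(p0-p,n)/np.dot(d,n))
def tri(f1,u1,f2,u2):
    p1,d1=ray(f1,u1);p2,d2=ray(f2,u2)
    A=np.c_[d1,-d2]; t=np.linalg.lstsq(A,p2-p1,rcond=None)[0]
    a=p1+d1*t[0];b=p2+d2*t[1]; return (a+b)/2,np.linalg.norm(a-b)
def crop(f,x,y,w,h,s,name):
    c=cv2.resize(f['frame'][y:y+h,x:x+w],None,fx=s,fy=s,interpolation=cv2.INTER_CUBIC)
    c=cv2.convertScaleAbs(c,alpha=1.4)
    for i in range(0,w,10):
        cv2.putText(c,str(x+i),(i*s,8),0,.3,(0,255,255),1) if i%20==0 else 0
        cv2.line(c,(i*s,9),(i*s,13),(0,255,255),1)
    for i in range(0,h,10):
        cv2.putText(c,str(y+i),(0,i*s+3),0,.3,(0,255,255),1) if i%20==0 else 0
    cv2.imwrite(f"pics/{name}.png",c)
E
python3 - <<'E'
from h import *
t=load('top0');s=load('scene0')
crop(t,280,145,120,135,4,'tc'); crop(s,300,180,100,140,4,'sc'); crop(t,130,205,110,105,5,'tsoap')
crop(s,150,210,130,85,5,'ssoap')
E
```

```text
(no output)
```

View pics/tc.png

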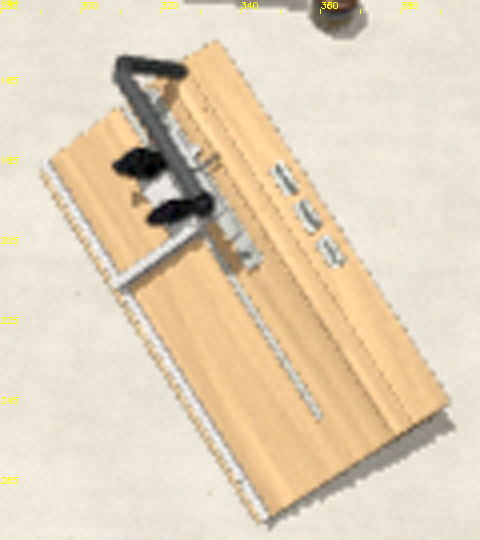

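View pics/sc.png

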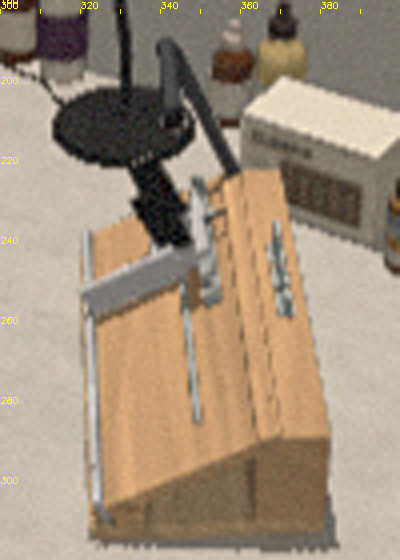

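View pics/tsoap.png

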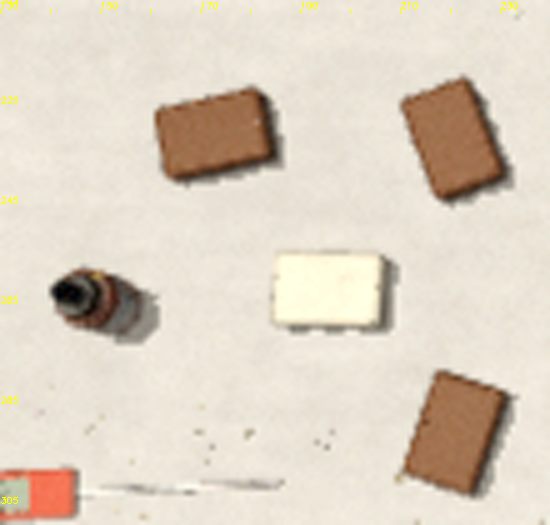

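View pics/ssoap.png

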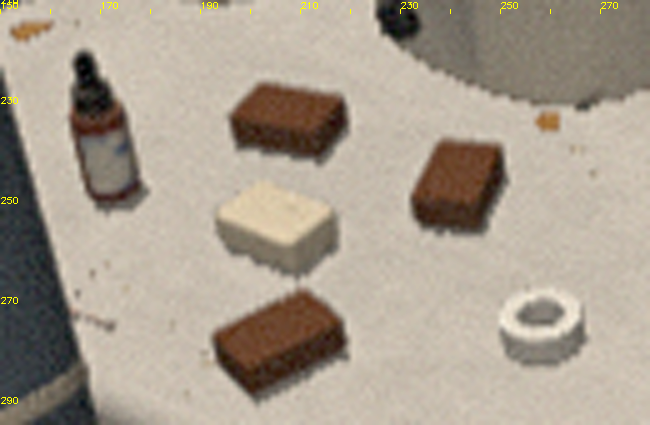

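The cream bar at top (196,263) / scene (206,230) is the soap_bar, because it is the only cream block; the three brown blocks are look-alikes. Next I'll measure the stand and enlarge the plates.

Run:
```python
from h import *
t=load('top0');s=load('scene0')
for n,a,b in[('r+y',(334,155.5),(370,222)),('r-y',(392,246),(382,289)),('post/bowend',(331,196.5),(342,199))]:
    print(n,*tri(t,a,s,b))
print('top z84',onz(t,(333.7,155.5),.084),onz(t,(392,245.5),.084))
print('front',onz(t,(345.5,275.5),.0),onz(t,(291,186),.03))
# soap mask
m=cv2.inRange(t['frame'],(150,175,185),(255,255,255)); 
hsv=cv2.cvtColor(t['frame'],cv2.COLOR_BGR2HSV)[250:280,175:215]
print(t['frame'][263,196],t['frame'][240,196],s['frame'][220,210])
crop(t,340,178,30,40,14,'tpl'); crop(s,355,225,30,40,14,'spl')
```

```text
r+y [ 0.75173834 -0.04563537  0.08385311] 0.0029457176145194896
r-y [ 0.500982   -0.20593475  0.08250718] 0.0005622392210394258
post/bowend [ 0.60184777 -0.03440779  0.23544494] 0.0013252915776586942
top z84 [ 0.75083404 -0.04355855  0.084     ] [ 0.5020076  -0.20548282  0.084     ]
front [ 0.42390272 -0.08514107  0.        ] [0.6743214  0.07548106 0.03      ]
[160 182 185] [154 163 167] [130 139 145]
```

View pics/tpl.png

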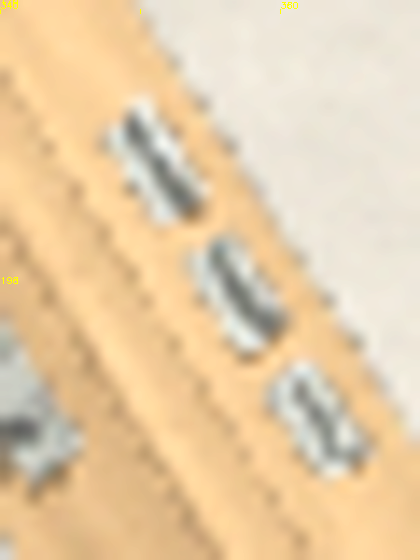

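View pics/spl.png

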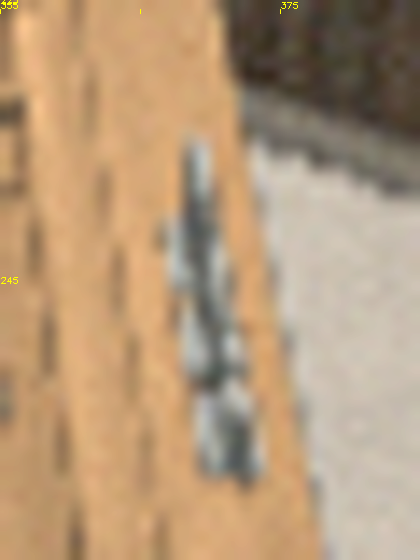

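Run:
```python
from h import *
from bench import *
# average a few frames
for n in('top','scene'):
    fs=[grab_frame(n) for _ in range(6)]
    f=fs[0]; f['frame']=np.mean([x['frame'].astype(float) for x in fs],0); f['frame']=np.clip(f['frame'],0,255).astype(np.uint8)
    pickle.dump(f,open(f'pics/{n}A.pkl','wb'))
    hsv=cv2.cvtColor(f['frame'],cv2.COLOR_BGR2HSV)
    m=((hsv[...,1]>75)&(hsv[...,0]>8)&(hsv[...,0]<25)).astype(np.uint8)*255
    x,y,w,h={'top':(285,145,115,135),'scene':(310,210,80,110)}[n]
    mm=np.zeros_like(m);mm[y:y+h,x:x+w]=m[y:y+h,x:x+w]
    cs=max(cv2.findContours(mm,cv2.RETR_EXTERNAL,cv2.CHAIN_APPROX_NONE)[0],key=cv2.contourArea)
    print(n,cv2.contourArea(cs),cv2.approxPolyDP(cv2.convexHull(cs),1.5,True)[:,0].tolist())
    np.save(f'pics/c_{n}.npy',cs[:,0])
```

```text
top 3929.5 [[332, 156], [336, 158], [391, 244], [387, 249], [348, 273], [313, 218], [317, 166]]
scene 3818.0 [[388, 227], [380, 312], [323, 313], [324, 259], [355, 223], [372, 221]]
```

Run:
```python
from h import *
t=load('topA');c=np.load('pics/c_top.npy').astype(float)
def fit(a,b,tol=2.0):
    a=np.array(a,float);b=np.array(b,float);d=(b-a)/np.linalg.norm(b-a);n=np.array([-d[1],d[0]])
    s=(c-a)@d; k=(abs((c-a)@n)<tol)&(s>4)&(s<np.linalg.norm(b-a)-4)
    l=cv2.fitLine(c[k].astype(np.float32),cv2.DIST_HUBER,0,.01,.01).ravel(); return l,k.sum()
def X(l,m): 
    A=np.c_[l[:2],-m[:2]];s=np.linalg.solve(A,m[2:]-l[2:]);return l[2:]+s[0]*l[:2]
r,k1=fit((335,157),(391,244)); print(r,k1)
# shift rear edge outward .5px
n=np.array([r[1],-r[0]]); n*=np.sign(n[0]); r[2:]+=.5*n
P=[onz(t,r[2:]+s*r[:2],.084) for s in(-40,40)]; d=P[1]-P[0]; print('rear edge yaw of y axis',np.degrees(np.arctan2(d[1],d[0]))%180,P)
e,k2=fit((387,249),(348,273)); print(e,k2)
f,k3=fit((332,156),(318,164.5)); print(f,k3)
print('corner',X(r,e),onz(t,X(r,e),.084), X(r,f),onz(t,X(r,f),.084))
```

```text
[  0.539702    0.8418561 362.8875    200.5      ] 80
rear edge yaw of y axis 32.775188334819035 [array([ 0.71963087, -0.06627433,  0.084     ]), array([ 0.53339015, -0.18618417,  0.084     ])]
[  0.8471431  -0.5313648 365.2       262.1      ] 32
[  0.70710677  -0.70710677 326.75       159.75      ] 4
corner [392.1395 245.2024] [ 0.50282868 -0.20586095  0.084     ] [333.21353 153.28648] [ 0.75716681 -0.04210707  0.084     ]
```

```bash
cat >> h.py <<'E'
YAW=np.radians(32.8); xh=np.array([np.sin(YAW),-np.cos(YAW),0]); yh=np.array([np.cos(YAW),np.sin(YAW),0]); zh=np.array([0,0,1.])
O=np.array([.5721,-.0771,0])
ca,sa=np.cos(np.radians(28)),np.sin(np.radians(28))
ub=ca*xh+sa*zh; nb=-sa*xh+ca*zh   # up-slope, normal
def st(p): p=np.array(p)-O; return np.array([p@xh,p@yh,p[2]])*1e3
def W(x,y,z): return O+(x*xh+y*yh+z*zh)/1e3
def B(s,y,h): return W(-70,y,30)+(s*ub+h*nb)/1e3
def bed(p): q=np.array(p)-W(-70,0,30); return np.array([q@ub,q@yh,q@nb])*1e3
E
python3 - <<'E'
from h import *
t=load('topA');s=load('sceneA')
p,e=tri(t,(331,196.5),s,(343,206)); print('bow',p,e,st(p),bed(p))
for n,P in [('f-',W(-80,-130,0)),('f+',W(-80,170,0)),('r-',W(70,-130,84)),('r+',W(70,170,84)),('bedlow-',B(0,-130,0)),('bedlow+',B(0,170,0)),('r-bot',W(70,-130,0))]:
    print(n,proj(t,P).round(1),proj(s,P).round(1))
# stop face line : blade bottom-left in top crop at (309.5,216); pointers
for uv in [(331,185),(333,184),(329.5,187)]:
  print('ptr',bed(onplane(t,uv,B(0,0,15),nb)))
print('plates',[st(onz(t,uv,.105)).round(1) for uv in[(351.8,189.5),(357.5,198),(362.7,207)]])
print('foot',[st(onz(t,uv,.086)).round(1) for uv in[(351.2,189.4),(356.8,198.3),(362.7,208)]])
crop(t,303,168,50,48,14,'tstop'); crop(s,312,215,55,48,14,'sstop')
E
```

```text
bow [ 0.60686606 -0.03495889  0.21203499] 0.0011349841353879896 [-16.58935324  52.05137358 212.03498884] [132.61905268  52.05137358 135.65257541]
f- [[343.8 277. ]] [[321.2 315.2]]
f+ [[289.1 189.2]] [[318.9 246. ]]
r- [[392.3 246. ]] [[382.  288.7]]
r+ [[333.8 154.8]] [[369.1 221.7]]
bedlow- [[347.4 274.4]] [[325.1 306.4]]
bedlow+ [[291.6 185.1]] [[322.  237.9]]
r-bot [[388.2 249.5]] [[380.1 313.7]]
ptr [105.94779678  99.31652256  15.        ]
ptr [112.38193619  98.2629069   15.        ]
ptr [99.15978154 97.29405479 15.        ]
plates [array([ 56.1,  56.8, 105. ]), array([ 56.7,  28.8, 105. ]), array([ 55.4,   0.5, 105. ])]
foot [array([58.3, 60.9, 86. ]), array([58.1, 31.7, 86. ]), array([57.4,  0.4, 86. ])]
```

View pics/tstop.png

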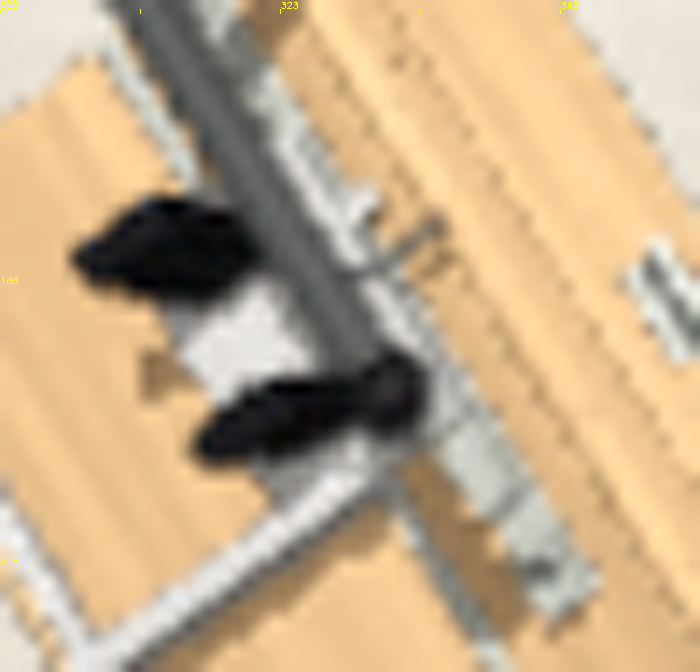

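View pics/sstop.png

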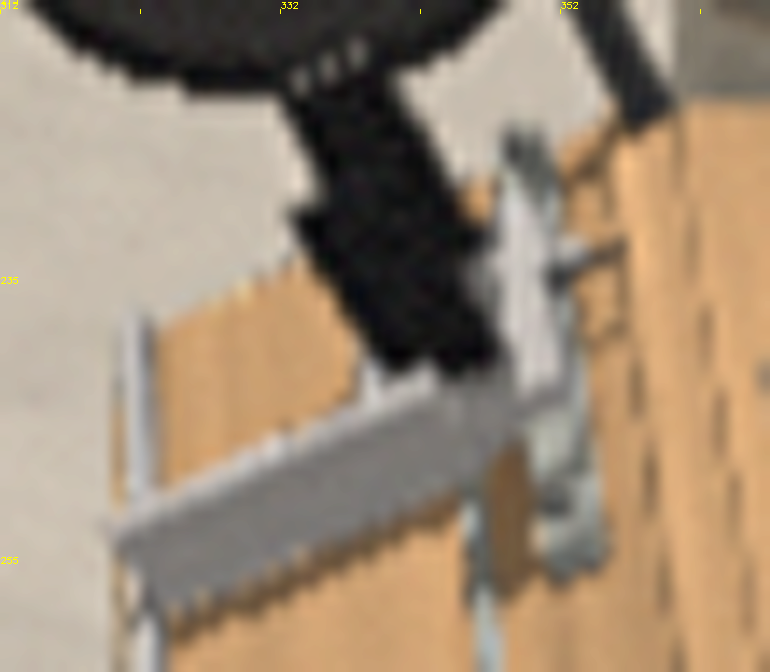

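Run:
```python
from h import *
t=load('topA');s=load('sceneA')
print('ptr',*[ (bed(p).round(1),e) for p,e in[tri(t,(334.3,184.2),s,(356.3,232.4))]])
print('blade top', bed(onplane(t,(309.3,215.3),B(0,0,29),nb)), bed(onplane(t,(329,201.5),B(0,0,29),nb)), 'tri',bed(tri(t,(309.3,215.5),s,(320.5,253))[0]))
for n,f in(('t',t),('s',s)):
  ys=np.arange(76,-16,-.15); zs=np.arange(114,80,-.15)
  g=np.array([[W(56,y,z) for y in ys] for z in zs]).reshape(-1,3)
  uv=proj(f,g).reshape(len(zs),len(ys),2).astype(np.float32)
  im=cv2.remap(f['frame'],uv[...,0],uv[...,1],cv2.INTER_CUBIC)
  cv2.imwrite(f'pics/rect_{n}.png',cv2.convertScaleAbs(cv2.resize(im,None,fx=1.2,fy=1.2),alpha=1.4))
a=cv2.imread('pics/rect_t.png');b=cv2.imread('pics/rect_s.png');cv2.imwrite('pics/rect.png',np.vstack([a,b]))
```

```text
ptr (array([115.7,  95.6,  15.3]), np.float64(0.0007853757424879658))
blade top [ 9.2698422  63.83528665 29.        ] [80.48487651 62.94602396 29.        ] tri [ 5.2492956  64.52034595 22.35092823]
```

View pics/rect.png

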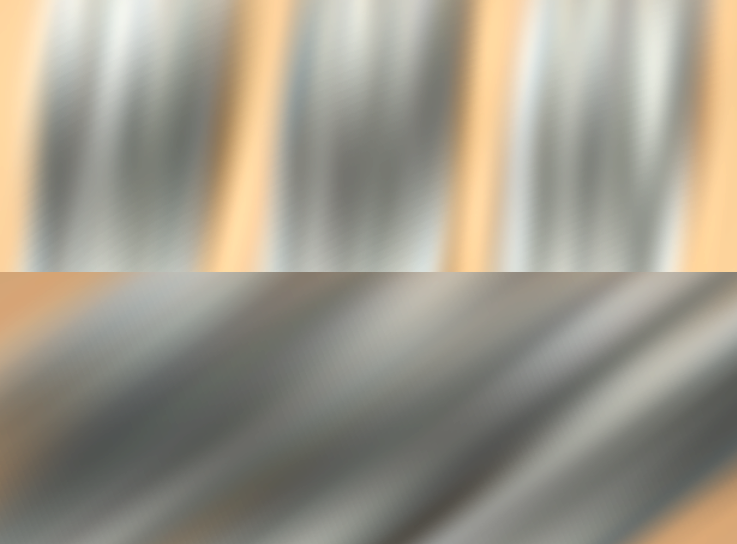

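Run:
```python
from h import *
out=[]
for n in('topA','sceneA'):
  f=load(n); z=95
  a=proj(f,W(57,76,z))[0];b=proj(f,W(57,-16,z))[0];d=(b-a);L=np.linalg.norm(d);d/=L;nn=np.array([-d[1],d[0]])
  S=750/L; N=int(14*S)
  u,v=np.meshgrid(np.arange(750)/S,np.arange(N)/S-7)
  # v axis positive = toward left(front) in image
  M=(a+u[...,None]*d+v[...,None]*nn).astype(np.float32)
  im=cv2.remap(f['frame'],M[...,0],M[...,1],cv2.INTER_CUBIC); print(n,S,im.shape)
  out.append(cv2.convertScaleAbs(im,alpha=1.3))
im=np.vstack(out); im=cv2.resize(im,None,fx=min(1,590/len(im)),fy=min(1,590/len(im)));cv2.imwrite('pics/strip.png',im)
```

```text
topA 22.439365720028995 (314, 750, 3)
sceneA 36.823673292254774 (515, 750, 3)
```

View pics/strip.png

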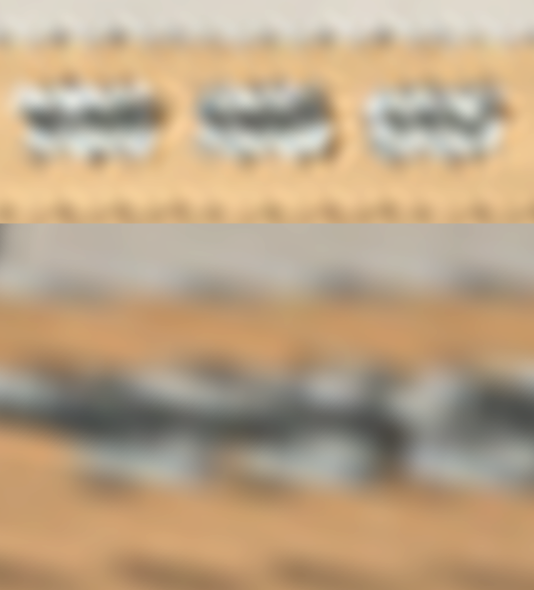

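Run:
```python
from h import *
t=load('topA');s=load('sceneA')
for z0 in(86,88):
 for yc in(61,31,1):
  sq=[W(57,yc+a,z0+b) for a,b in((10,0),(10,20),(-10,20),(-10,0))]
  ro=[W(57,yc+a,z0+b) for a,b in((0,21),(10.5,10.5),(-10.5,10.5),(7.4,18),(7.4,3))]
  print(z0,yc,'SQ',proj(s,sq).round(1).tolist(),'RO',proj(s,ro).round(1).tolist())
  print('   top SQ',proj(t,sq).round(1).tolist(),'RO',proj(t,ro).round(1).tolist())
crop(s,362,228,16,36,16,'spl2')
```

```text
86 61 SQ [[368.3, 240.6], [368.6, 234.7], [369.3, 238.9], [369.0, 244.8]] RO [[369.0, 236.5], [368.4, 237.4], [369.2, 241.8], [368.6, 235.8], [368.4, 240.3]]
   top SQ [[348.8, 186.6], [349.3, 184.9], [353.2, 191.0], [352.7, 192.7]] RO [[351.3, 187.9], [349.0, 185.6], [353.1, 192.0], [349.8, 185.9], [349.4, 187.1]]
86 31 SQ [[369.4, 247.0], [369.7, 241.0], [370.5, 245.3], [370.2, 251.3]] RO [[370.1, 242.9], [369.5, 243.7], [370.4, 248.3], [369.8, 242.2], [369.5, 246.6]]
   top SQ [[354.7, 195.7], [355.2, 194.1], [359.2, 200.3], [358.6, 201.8]] RO [[357.2, 197.1], [354.8, 194.7], [359.0, 201.1], [355.7, 195.1], [355.3, 196.2]]
86 1 SQ [[370.6, 253.6], [370.9, 247.5], [371.7, 252.0], [371.4, 258.1]] RO [[371.3, 249.5], [370.7, 250.3], [371.6, 255.0], [371.0, 248.7], [370.7, 253.2]]
   top SQ [[360.5, 204.8], [361.1, 203.4], [365.1, 209.6], [364.4, 210.9]] RO [[363.1, 206.4], [360.7, 203.9], [364.9, 210.4], [361.6, 204.3], [361.1, 205.4]]
88 61 SQ [[368.3, 240.0], [368.6, 234.1], [369.4, 238.3], [369.0, 244.2]] RO [[369.0, 235.9], [368.4, 236.8], [369.2, 241.2], [368.7, 235.3], [368.4, 239.7]]
   top SQ [[348.9, 186.4], [349.4, 184.7], [353.3, 190.9], [352.8, 192.5]] RO [[351.3, 187.7], [349.0, 185.4], [353.1, 191.8], [349.8, 185.7], [349.5, 187.0]]
88 31 SQ [[369.4, 246.4], [369.7, 240.4], [370.5, 244.7], [370.2, 250.7]] RO [[370.2, 242.3], [369.6, 243.2], [370.4, 247.7], [369.8, 241.6], [369.6, 246.1]]
   top SQ [[354.7, 195.5], [355.3, 194.0], [359.2, 200.1], [358.6, 201.6]] RO [[357.3, 197.0], [354.9, 194.6], [359.0, 201.0], [355.7, 194.9], [355.3, 196.1]]
88 1 SQ [[370.6, 253.0], [370.9, 246.9], [371.8, 251.4], [371.4, 257.5]] RO [[371.4, 248.9], [370.8, 249.7], [371.6, 254.4], [371.0, 248.1], [370.8, 252.6]]
   top SQ [[360.6, 204.7], [361.2, 203.2], [365.2, 209.4], [364.5, 210.8]] RO [[363.2, 206.2], [360.8, 203.8], [364.9, 210.2], [361.6, 204.2], [361.2, 205.3]]
```

View pics/spl2.png

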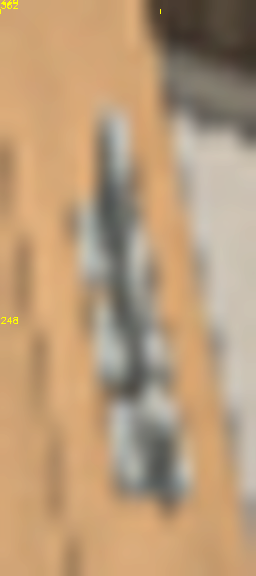

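The top strip shows three plates. The far one at (352,189) has a straight dark edge along its full width and straight corners, so it is the square. The middle one at (357,198) has a bowed edge, so it is the round, and the near one at (363,207) is stepped, so it is the cross. The square therefore marks the 0.04 notch, at stand y≈61. Next I'll check reach and measure the soap.

```bash
cat >> h.py <<'E'
def ori(tau,xd,xaxis):  # tool z tilted tau deg towards +xh (from front), xaxis = jaw dir
    a=np.radians(tau); z=np.sin(a)*xd-np.cos(a)*zh; x=xaxis-(xaxis@z)*z; x/=np.linalg.norm(x)
    return R.from_matrix(np.c_[x,np.cross(z,x),z]).as_quat(), z
E
python3 - <<'E'
from h import *
from bench import *
t=load('topA');s=load('sceneA')
print('ptr y at z98', st(onz(t,(334.3,184.2),.098)), st(onz(s,(356.3,232.4),.098)))
for z in(.086,.09,.098): print(z,[st(onz(t,p,z))[1].round(1) for p in((351.3,189.5),(357,198.5),(363,207.5))])
for tau in(28,38,45):
  for sg in(1,-1):
    q,a=ori(tau,xh,sg*yh)
    for name,y in(('park',92),('end',55)):
      G=B(75,y,53)
      for back in(-.011,.11):
        j=inverse_kinematics((G-a*back).tolist(),q.tolist()); print(tau,sg,name,back,(G-a*back).round(3),None if j is None else np.round(j,2))
# soap
f=t['frame'].astype(int); 
for n,F,(x,y,w,h),z in(('top',t,(178,248,36,30),.026),('scene',s,(190,243,30,25),.026)):
  g=F['frame'][y:y+h,x:x+w]; l=cv2.cvtColor(g,cv2.COLOR_BGR2LAB).astype(int); print(n,g[h//2,w//2],l[h//2,w//2],l[1,1])
E
```

```text
ptr y at z98 [24.6022571  95.55291454 98.        ] [25.39820283 95.44620979 98.        ]
0.086 [np.float64(60.6), np.float64(31.0), np.float64(1.1)]
0.09 [np.float64(59.9), np.float64(30.4), np.float64(0.6)]
0.098 [np.float64(58.7), np.float64(29.3), np.float64(-0.3)]
28 1 park -0.011 [ 0.637 -0.008  0.102] [-0.61  0.53  0.44  1.95  0.45  0.58 -0.03]
28 1 park 0.11 [0.606 0.04  0.209] [-0.72  0.34  0.43  1.91  0.45  0.84 -0.03]
28 1 end -0.011 [ 0.606 -0.028  0.102] [-0.61  0.48  0.46  2.03  0.49  0.54 -0.05]
28 1 end 0.11 [0.575 0.02  0.209] [-0.72  0.29  0.44  1.99  0.49  0.82 -0.06]
28 -1 park -0.011 [ 0.637 -0.008  0.102] [-1.02  0.79  1.11  1.97 -0.47  0.56 -2.34]
28 -1 park 0.11 [0.606 0.04  0.209] [ 0.47  0.61 -1.18  1.85  1.1   1.33  2.61]
28 -1 end -0.011 [ 0.606 -0.028  0.102] [-1.03  0.74  1.11  2.05 -0.45  0.5  -2.32]
28 -1 end 0.11 [0.575 0.02  0.209] [ 0.53  0.54 -1.17  1.93  1.06  1.27  2.63]
38 1 park -0.011 [ 0.638 -0.009  0.103] [-0.74  0.57  0.52  2.    0.73  0.57 -0.36]
38 1 park 0.11 [0.597 0.054 0.199] [-0.86  0.38  0.47  1.98  0.68  0.83 -0.32]
38 1 end -0.011 
[... 518 characters left out ...]
2  0.61  0.56  2.03  0.91  0.59 -0.58]
45 1 park 0.11 [0.592 0.062 0.19 ] [-0.95  0.43  0.51  2.02  0.81  0.85 -0.5 ]
45 1 end -0.011 [ 0.607 -0.03   0.104] [-0.82  0.57  0.57  2.12  1.    0.57 -0.65]
45 1 end 0.11 [0.561 0.042 0.19 ] [-0.95  0.37  0.49  2.1   0.87  0.85 -0.56]
45 -1 park -0.011 [ 0.638 -0.01   0.104] [-0.27  0.56 -0.16  2.    1.23  0.93  2.35]
45 -1 park 0.11 [0.592 0.062 0.19 ] [-0.34  0.41 -0.27  1.98  1.06  1.11  2.45]
45 -1 end -0.011 [ 0.607 -0.03   0.104] [-0.27  0.52 -0.15  2.08  1.27  0.9   2.3 ]
45 -1 end 0.11 [0.561 0.042 0.19 ] [-0.34  0.36 -0.26  2.07  1.06  1.08  2.42]
top [161 182 186] [188 126 139] [171 128 133]
scene [123 146 159] [156 129 142] [144 129 135]
```

Run:
```python
from h import *
from bench import *
t=load('topA')
print('cooker', onz(t,(180,200),0), onz(t,(178,142),.22), 'ring lamp',onz(t,(268,127),0), 'tape',onz(t,(263,261),.018))
q,a=ori(38,xh,yh)
G=B(75,89.5,53)
pre=G-a*.11+np.array([0,0,.12])
move_l([.268,.60,.36],v=.3)
print(sense()['time'])
move_ptp(pre.tolist(),q.tolist())
s=sense();print(s['time'],s['ee_pos'],s['q'])
move_l((G-a*.10).tolist(),v=.2)
f=grab_frame('scene');cv2.imwrite('pics/s1.png',f['frame'])
f=grab_frame('top');cv2.imwrite('pics/t1.png',f['frame'])
s=sense();print(s['time'],s['ee_pos'],G-a*.10,s['wrist_force'])
```

```text
cooker [0.63317453 0.39869059 0.        ] [0.73807258 0.35604862 0.22      ] ring lamp [0.85908897 0.14997338 0.        ] tape [0.45866655 0.14933031 0.018     ]
1.2833
3.5417 [0.59531014 0.05378867 0.31870936] [-0.84287951  0.22643865  0.42776359  1.85454526  0.65106778  1.07287828
 -0.17260047]
4.4333 [0.59938738 0.04766359 0.19226606] [0.59845397 0.04722475 0.19080766] [0.87772584 0.18831468 0.21691058]
```

View pics/s1.png

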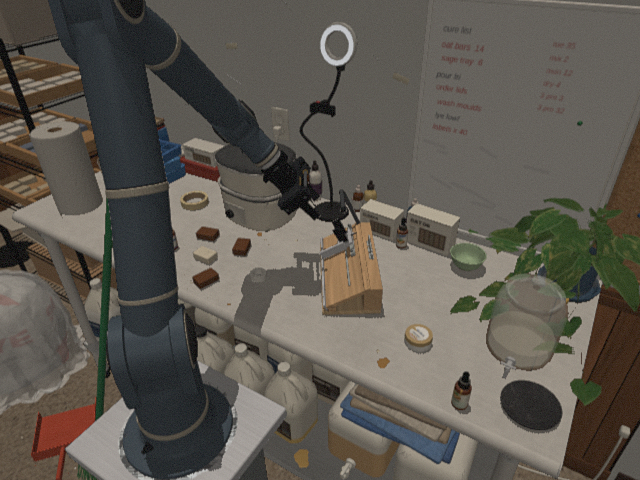

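View pics/t1.png

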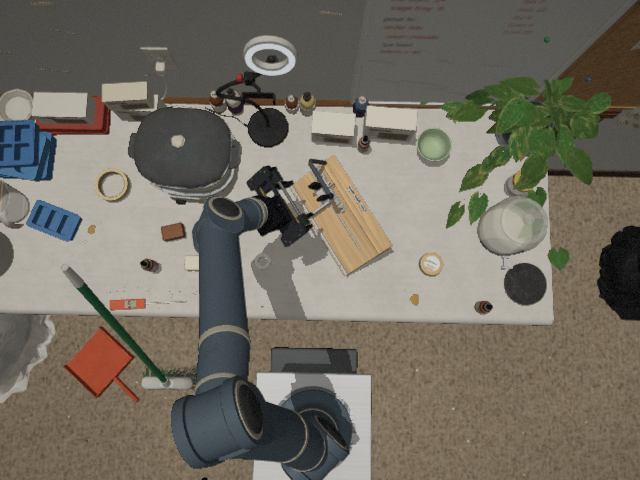

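The gripper sits in front of the stop with its jaws open along the track, and nothing is touching. I'll move in on the handle.

Run:
```python
from h import *
from bench import *
q,a=ori(38,xh,yh)
G=B(75,89.5,53)
move_l((G+a*.011).tolist(),v=.1)
s=sense();print(s['time'],s['ee_pos'],G+a*.011,s['wrist_force'],bed(s['ee_pos']))
f=grab_frame('top');pickle.dump(f,open('pics/t2.pkl','wb'));crop(f,260,150,110,90,6,'t2')
f=grab_frame('scene');pickle.dump(f,open('pics/s2.pkl','wb'));crop(f,300,180,90,90,6,'s2')
```

```text
5.6917 [ 0.63575859 -0.00958838  0.10376131] [ 0.63547345 -0.01021825  0.10333847] [-0.1587441  -0.03108542 -0.10788237] [76.77754845 90.08088386 42.71650935]
```

View pics/t2.png

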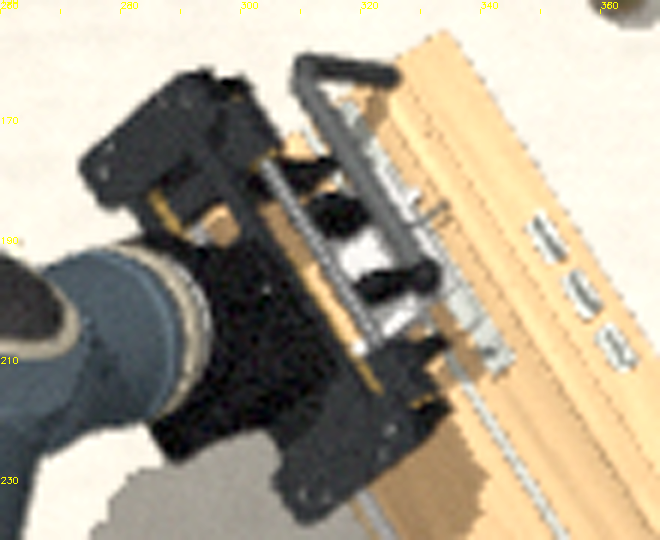

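View pics/s2.png

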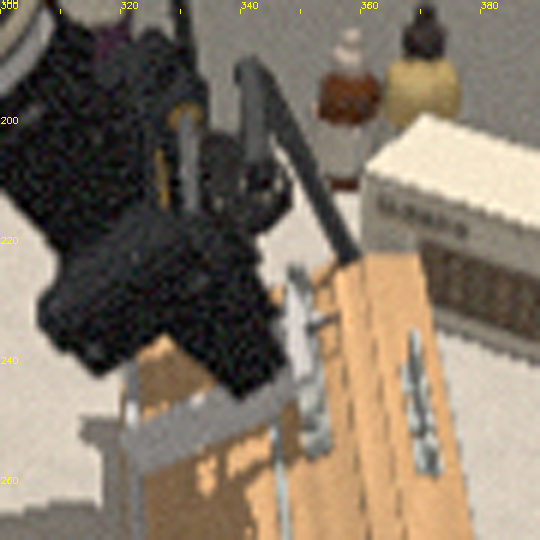

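Both paddles, at top (315,185) and (323,197), lie between the fingers at (308,178) and (333,208). I'll close now.

Run:
```python
from h import *
from bench import *
move_gripper(.045,squeeze=25); s=sense();print(s['time'],s['opening'],s['wrist_force']@yh,s['wrist_force'])
move_gripper(.032,squeeze=25); s=sense();print(s['time'],s['opening'],s['wrist_force']@yh,s['wrist_force'],bed(s['ee_pos']))
f=grab_frame('top');pickle.dump(f,open('pics/t3.pkl','wb'));crop(f,290,160,80,80,7,'t3')
```

```text
6.75 0.04490976057649665 2.1485661670377607 [0.24499019 3.58612913 5.05625993]
7.0917 0.03768554708336775 -2.782340580365156 [-5.41094177  3.25990327  8.31478119] [76.86119288 88.13179697 42.32987609]
```

View pics/t3.png

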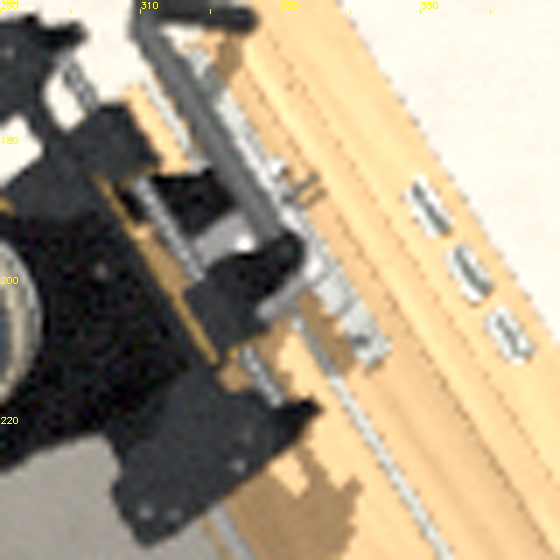

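Run:
```python
from h import *
from bench import *
move_gripper(.030,squeeze=35); s=sense();print(s['time'],s['opening'],s['wrist_force']@yh,s['wrist_force'],bed(s['ee_pos']))
f=grab_frame('scene');pickle.dump(f,open('pics/s3.pkl','wb'));crop(f,310,180,80,80,7,'s3')
```

```text
7.3583 0.03731471754477144 -2.2072686795482452 [-4.86161207  3.46910021  8.92202282] [76.88313129 88.18942603 42.33195553]
```

View pics/s3.png

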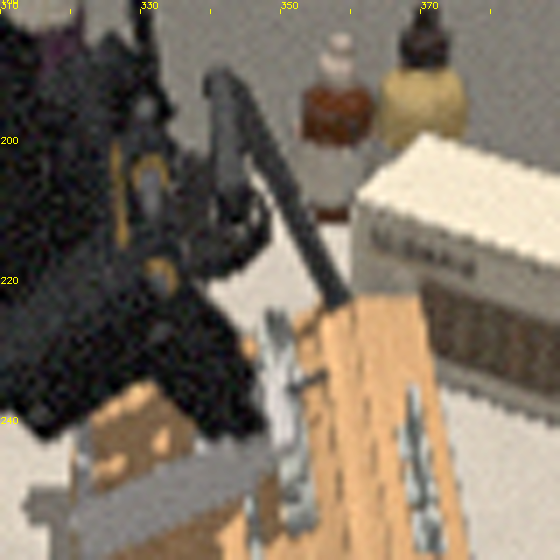

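Run:
```python
from h import *
from bench import *
q,a=ori(38,xh,yh)
s=sense(); T=B(75,89.5,53)+a*.011  # last command
c=T-.0280*yh-.0013*yh
move_l(c.tolist(),v=.04); s=sense();print(s['time'],s['opening'],s['wrist_force']@yh,s['wrist_force'],bed(s['ee_pos']))
sleep(.2)
s=sense();print(s['time'],s['opening'],s['wrist_force']@yh,bed(s['ee_pos']))
f=grab_frame('top');pickle.dump(f,open('pics/t4.pkl','wb'));crop(f,315,170,60,50,12,'t4')
f=grab_frame('scene');pickle.dump(f,open('pics/s4.pkl','wb'));crop(f,335,215,50,50,12,'s4')
```

```text
8.2917 0.03710559650552659 0.1894241881279604 [-1.95662142  3.38576152  7.41420949] [76.84716765 59.4041409  42.35838043]
8.4917 0.03724084539404688 0.8142201637905697 [76.86953818 59.39343673 42.3385865 ]
```

View pics/t4.png

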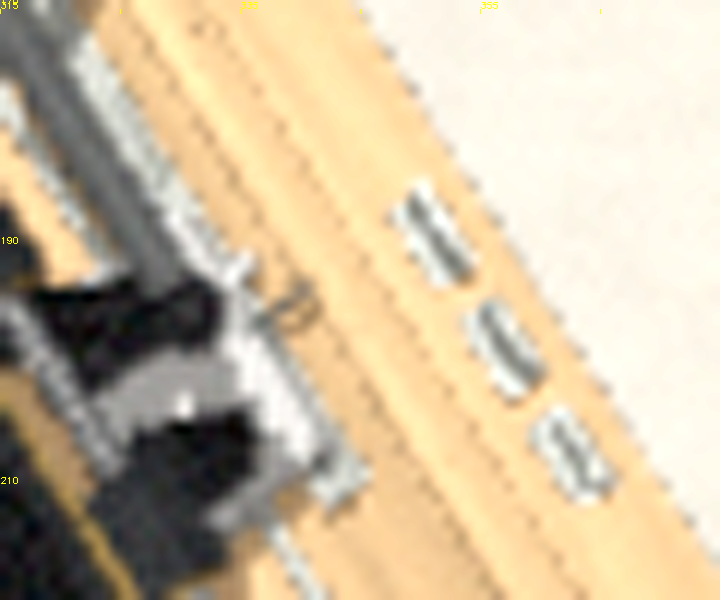

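View pics/s4.png

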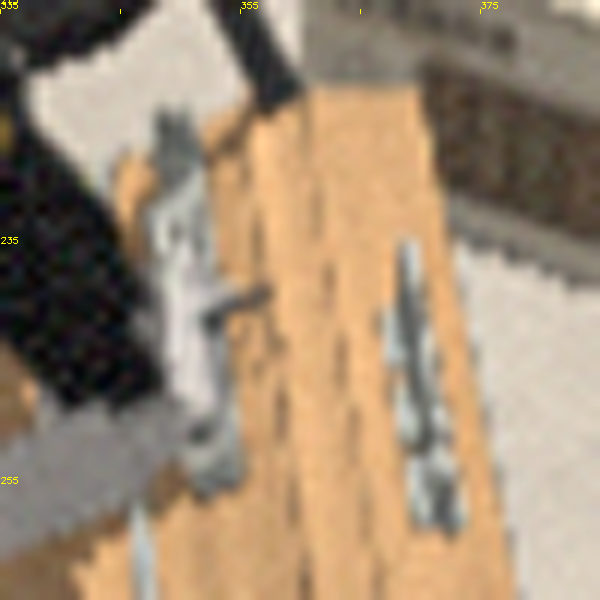

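Run:
```python
from h import *
t=load('t4');s=load('s4')
p,e=tri(t,(340.3,193.6),s,(356.9,239.3));print(bed(p),e)
print(st(onz(t,(340.3,193.6),.098)),st(onz(s,(356.9,239.3),.098)))
# shared rays: image line of pointer y through plates at same z
for z in(.088,.095): print([st(onz(s,p,z)).round(1) for p in((367.2,242),(369,251),(371.3,258))])
for yy in (66,64,62,60): print(yy,proj(t,B(115.7,yy,15.3)).round(1),proj(s,B(115.7,yy,15.3)).round(1))
```

```text
[114.55977336  65.06008821  13.55044846] 0.00041502390160167286
[24.64331698 64.69936253 98.        ] [24.24558344 61.83185673 98.        ]
[array([53. , 61.8, 88. ]), array([53.6, 20. , 88. ]), array([ 56.5, -11.2,  88. ])]
[array([51.8, 52. , 95. ]), array([52.4, 10.6, 95. ]), array([ 55.1, -20.3,  95. ])]
66 [[340.1 193.2]] [[357.  238.5]]
64 [[340.5 193.8]] [[357.1 238.9]]
62 [[340.9 194.4]] [[357.2 239.3]]
60 [[341.3 195. ]] [[357.2 239.7]]
```

Run:
```python
from h import *
from bench import *
q,a=ori(38,xh,yh)
T=B(75,89.5,53)+a*.011
c=T-(.0293+.0036)*yh
move_l(c.tolist(),v=.03); sleep(.2); s=sense();print(s['time'],s['opening'],s['wrist_force']@yh,bed(s['ee_pos']))
for k in('top','scene'):
    fs=[grab_frame(k) for _ in range(4)]
    f=fs[0]; f['frame']=np.mean([x['frame'].astype(float) for x in fs],0).astype(np.uint8)
    pickle.dump(f,open(f'pics/{k[0]}5.pkl','wb'))
    crop(f,*((330,180,40,36,16) if k=='top' else (340,225,40,36,16)),k[0]+'5')
```

```text
9.0583 0.03711731989205054 1.2876450335686045 [76.86493233 55.73019346 42.36564816]
```

View pics/t5.png

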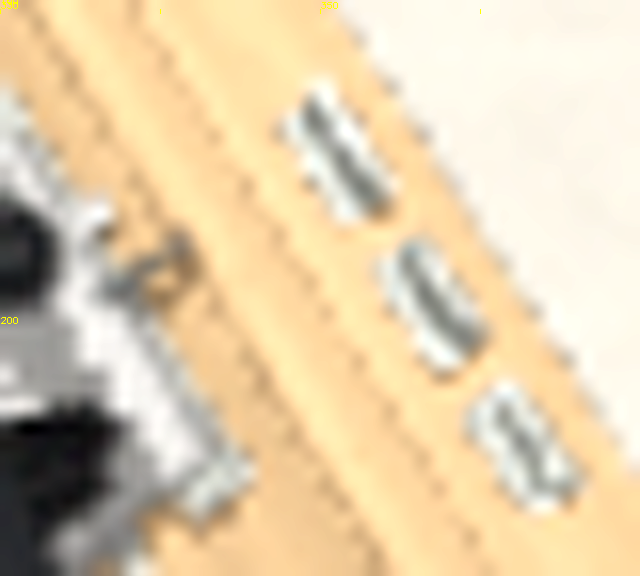

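View pics/s5.png

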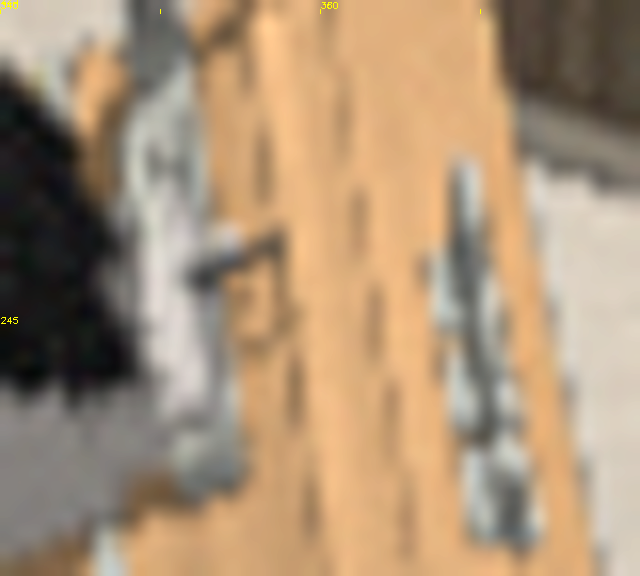

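Run:
```python
from h import *
from bench import *
q,a=ori(38,xh,yh)
T=B(75,89.5,53)+a*.011
c=T-(.0293+.0036-.0012)*yh
move_l(c.tolist(),v=.03); s=sense();print(s['time'],s['opening'],s['wrist_force']@yh,bed(s['ee_pos']))
for o in(.040,.043,.048,.087):
    move_gripper(o); s=sense();print(s['time'],s['opening'],s['wrist_force']@yh,bed(s['ee_pos']))
for k in('top','scene'):
    fs=[grab_frame(k) for _ in range(2)]
    f=fs[0]; f['frame']=np.mean([x['frame'].astype(float) for x in fs],0).astype(np.uint8)
    pickle.dump(f,open(f'pics/{k[0]}6.pkl','wb'))
    crop(f,*((310,180,60,50,12) if k=='top' else (320,205,60,50,12)),k[0]+'6')
```

```text
9.7083 0.036702280669693346 -1.0665464154736464 [76.863504   55.98618537 42.31387589]
10.0583 0.040226899261386985 2.936695042173802 [76.83114695 57.12489625 42.32804757]
10.4 0.04297843327923011 2.1025868901432108 [76.87221709 56.9290252  41.88617996]
10.8167 0.04787570139859439 2.976207536121835 [76.92173357 57.48145124 41.91570784]
11.7417 0.08722119180998218 -0.9441727505694166 [76.91160392 57.74251554 42.15390259]
```

View pics/t6.png

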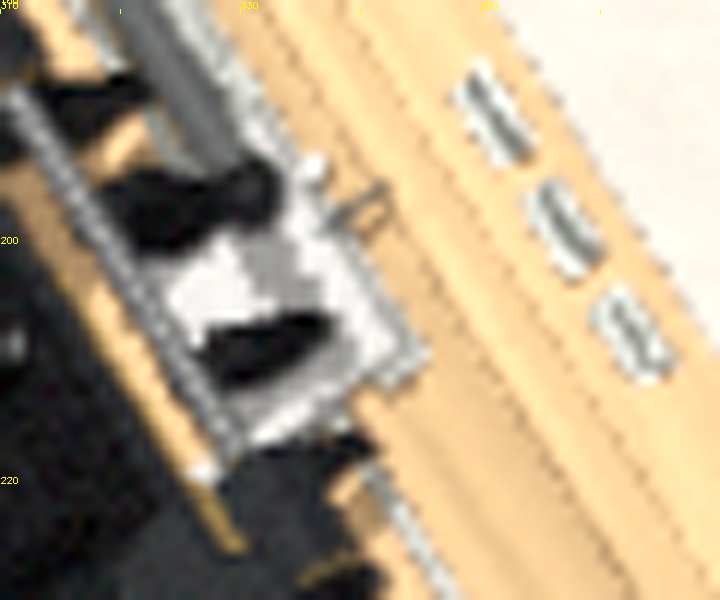

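View pics/s6.png

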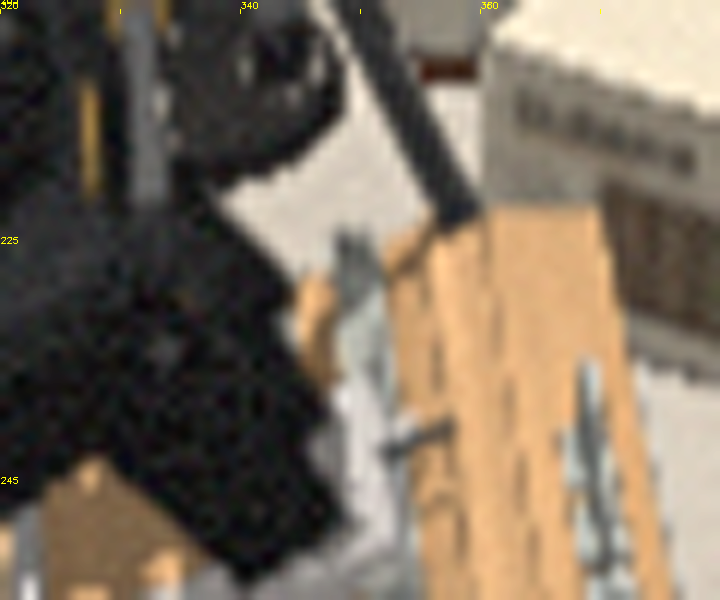

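The lever has sprung back: the paddles are at top (325,197) and (332,209), spaced as at the start. The pointer tip at (341.5,195.5) maps to y≈60, in line with the square plate at 60.5. I'll back out, check again with a clear view, and measure the soap.

Run:
```python
from h import *
from bench import *
t=load('topA')
g=cv2.cvtColor(t['frame'],cv2.COLOR_BGR2LAB).astype(int)
m=((g[...,2]>=136)&(g[...,0]>178)).astype(np.uint8); mm=np.zeros_like(m); mm[245:282,175:218]=m[245:282,175:218]
cs=max(cv2.findContours(mm,cv2.RETR_EXTERNAL,cv2.CHAIN_APPROX_NONE)[0],key=cv2.contourArea)
pts=np.array([onz(t,p,.026)[:2] for p in cs[:,0]]); r=cv2.minAreaRect((pts*1000).astype(np.float32)); print(cv2.contourArea(cs),r)
q,a=ori(38,xh,yh)
p=np.array(sense()['ee_pos'])
move_l((p-a*.13).tolist(),v=.2)
for k in('top','scene'):
    fs=[grab_frame(k) for _ in range(2)]
    f=fs[0]; f['frame']=np.mean([x['frame'].astype(float) for x in fs],0).astype(np.uint8)
    pickle.dump(f,open(f'pics/{k[0]}7.pkl','wb'))
    crop(f,*((295,165,75,70,8) if k=='top' else (310,205,75,60,9)),k[0]+'7')
c=np.array(r[0])/1000
for name,P,(qq,aa) in [('pick+',[*c,.018],ori(0,xh,np.array([1.,0,0]))),('pick-',[*c,.018],ori(0,xh,np.array([-1.,0,0]))),('pl+',B(21.5,-5,18),ori(28,xh,xh)),('pl-',B(21.5,-5,18),ori(28,xh,-xh))]:
    j=inverse_kinematics(list(map(float,P)),qq.tolist()); print(name,P,None if j is None else np.round(j,2))
print(sense()['time'])
```

```text
222.5 ((451.092041015625, 341.1583557128906), (33.839725494384766, 54.38486862182617), 1.2050479650497437)
pick+ [np.float64(0.451092041015625), np.float64(0.3411583557128906), 0.018] [-0.86  0.57  0.19  1.97 -0.17  0.61 -0.56]
pick- [np.float64(0.451092041015625), np.float64(0.3411583557128906), 0.018] [-0.37  0.61 -0.47  1.94  0.43  0.68  2.04]
pl+ [ 0.53568334 -0.02982247  0.0559867 ] [-0.81  0.54  0.66  2.22  0.42  0.35 -1.63]
pl- [ 0.53568334 -0.02982247  0.0559867 ] [-0.47  0.46  0.23  2.2   0.86  0.49  1.1 ]
12.9417
```

View pics/t7.png

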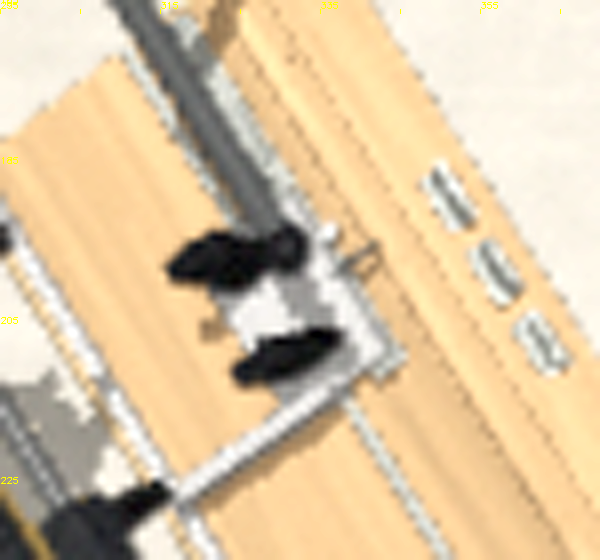

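View pics/s7.png

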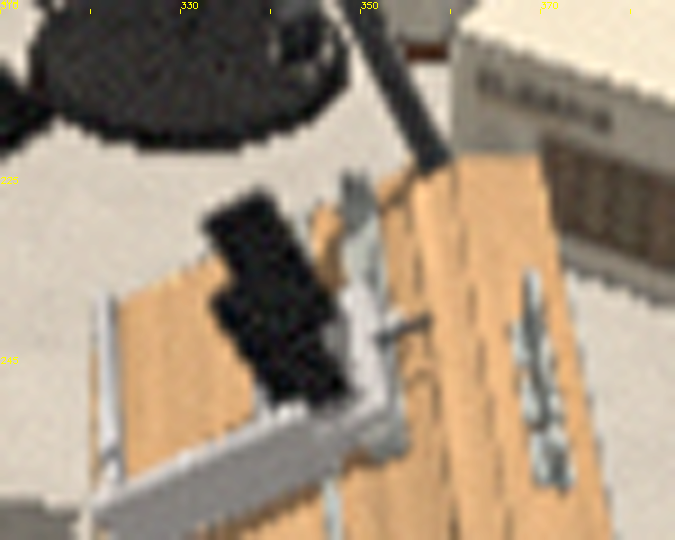

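Run:
```python
from h import *
t=load('topA');s=load('sceneA');t7=load('t7')
print('blade',bed(onplane(t7,(317.0,227.6),B(0,0,29),nb)),bed(onplane(t7,(341,210.5),B(0,0,29),nb)))
P=np.array([onz(t,p,.026)[:2] for p in((185,255.6),(206.8,255.8),(206.2,270.6),(184.4,270))]);print(P,P.mean(0))
r=cv2.minAreaRect((P*1000).astype(np.float32));print(r)
Q=np.array([onz(s,p,.026)[:2] for p in((201.6,246.2),(215.8,252.6),(207.2,259.2),(193.4,253.4))]);print(Q.mean(0),cv2.minAreaRect((Q*1000).astype(np.float32)))
for c in(P.mean(0),[.451,.341]): print(proj(s,[*c,.026]),proj(t,[*c,.026]))
g=t['frame'].astype(int); print(g[263,178:214,0]); print(g[248:278,196,0])
crop(s,185,240,40,26,16,'ss')
```

```text
blade [ 9.33659344 23.12999243 29.        ] [95.89002594 23.62810502 29.        ]
[[0.46856524 0.36886088]
 [0.46928525 0.30737467]
 [0.42758392 0.30698975]
 [0.4279776  0.36829334]] [0.448353   0.33787966]
((448.1508483886719, 337.926025390625), (41.70309829711914, 61.490230560302734), 0.5288456678390503)
[0.44376498 0.33403767] ((444.34588623046875, 335.0762634277344), (58.519630432128906, 38.95216751098633), 89.53497314453125)
[[204.57391448 251.58303664]] [[195.59884018 262.98558919]]
[[204.39973001 250.79828064]] [[194.54083067 262.02357299]]
[155 156 155 155 156 153 133 155 161 160 160 160 161 160 159 160 160 160
 161 159 159 160 161 162 162 162 159 135  76  73 112 155 154 154 154 153]
[150 152 154 155 157 156 150 126 154 158 159 158 158 160 160 161 162 162
 161 160 157 134  81 112 154 156 157 157 158 156]
```

View pics/ss.png

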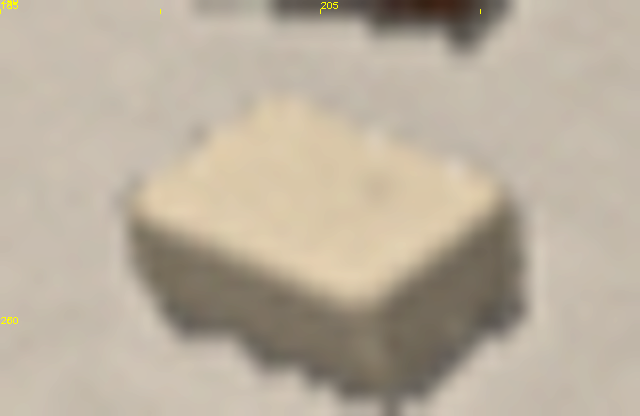

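The clear view shows the paddles fully apart: left tips at (315.5,198) and (324,212), the same spacing as at the start. The stop is near the square plate. I'll go for the soap now.

Run:
```python
from h import *
from bench import *
p=np.array(sense()['ee_pos']); move_l((p+[-.03,.05,.08]).tolist(),v=.3)
q,a=ori(0,xh,np.array([1.,.012,0]))
c=np.array([.4495,.3392])
move_ptp([*c,.16],q.tolist())
s=sense();print(s['time'],s['ee_pos'],s['q'].round(2) if hasattr(s['q'],'round') else s['q'])
move_l([*c,.06],v=.2); move_l([*c,.018],v=.06)
s=sense();print(s['time'],s['ee_pos'],s['wrist_force'])
f=grab_frame('scene');pickle.dump(f,open('pics/s8.pkl','wb'));crop(f,160,200,100,75,7,'s8')
```

```text
14.5167 [0.44989985 0.33770311 0.1594697 ] [-0.97  0.37  0.32  1.89 -0.14  0.9  -0.57]
16.0167 [0.44972902 0.33926279 0.018066  ] [ 0.6197322   0.14665865 -0.30188435]
```

View pics/s8.png

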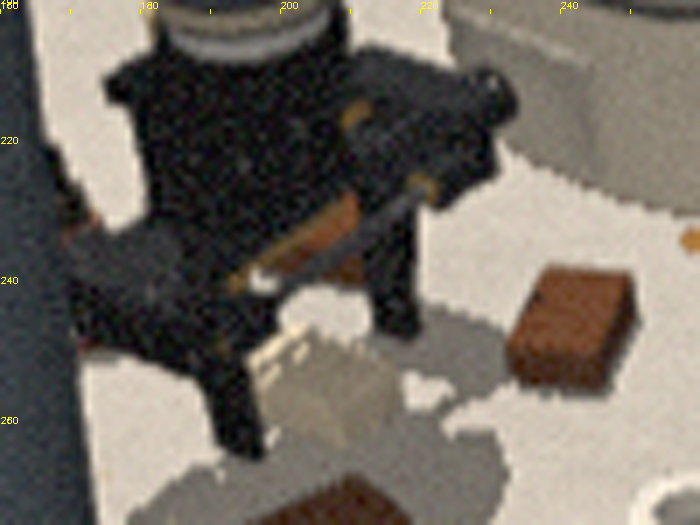

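The fingers at (194,260) and (216,245) straddle the cream bar at (205,253). I'll grip, lift, and carry it over to hover.

Run:
```python
from h import *
from bench import *
move_gripper(.036,squeeze=18); s=sense();print(s['time'],s['opening'],s['wrist_force'])
p=np.array(s['ee_pos']); move_l((p+[0,0,.04]).tolist(),v=.08); move_l((p+[0,0,.20]).tolist(),v=.25)
s=sense();print(s['opening'],s['wrist_force'])
q,a=ori(28,xh,xh)
H=B(24.5,-14,18+100)
move_ptp(H.tolist(),q.tolist()); s=sense();print(s['time'],s['ee_pos'],H,s['q'])
move_l(B(24.5,-14,18+20).tolist(),v=.12); sleep(.2)
s=sense();print(s['time'],s['opening'],bed(s['ee_pos']),s['wrist_force'])
f=grab_frame('scene');pickle.dump(f,open('pics/s9.pkl','wb'));crop(f,280,190,110,90,7,'s9')
f=grab_frame('top');pickle.dump(f,open('pics/t9.pkl','wb'));crop(f,270,170,110,90,7,'t9')
```

```text
16.9 0.041125882286324064 [-0.25928704 -0.28785947  0.30591471]
0.04134680387256358 [-0.0101839   0.05073366 -1.83346508]
19.6417 [0.50453434 0.00344411 0.14554727] [0.50412148 0.00253784 0.14568987] [-1.00952644  0.31797149  0.75978381  2.21596935  0.45637868  0.59734954
 -1.65516686]
20.6583 0.041400285098688955 [ 24.47357538 -13.39640983  38.61338298] [-0.36743931  0.68100686 -1.5498132 ]
```

View pics/s9.png

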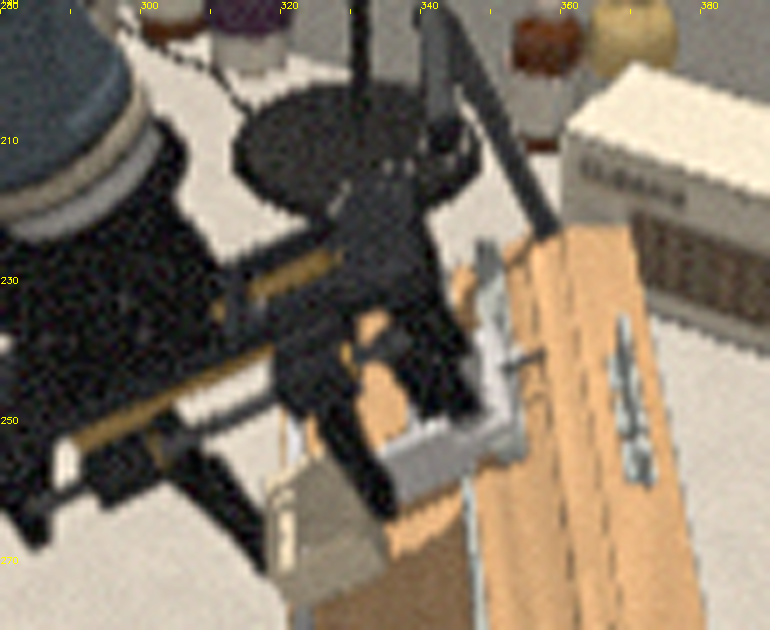

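View pics/t9.png

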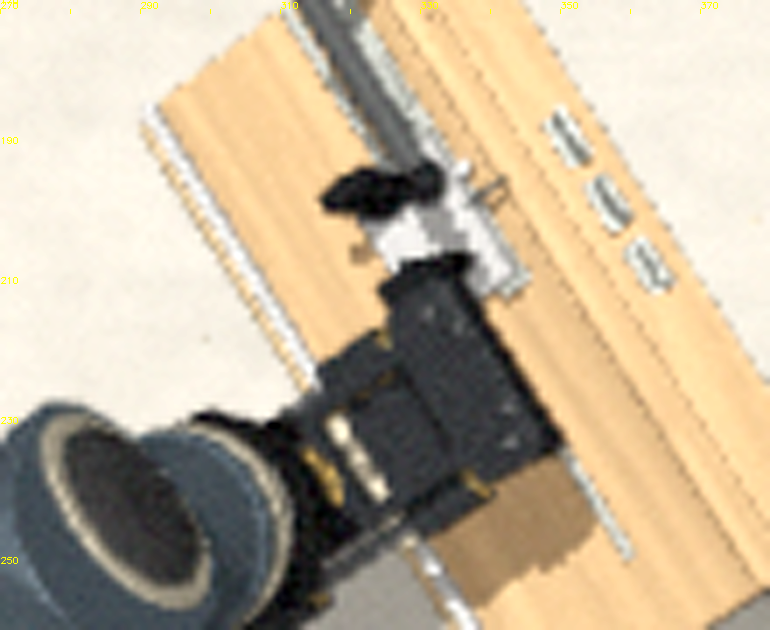

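The bar hangs parallel to the bed, with its near end at scene (325,270), just short of the blade and clear of it. I'll lower it under force watch.

Run:
```python
from h import *
from bench import *
def F(): 
    w=sense()['wrist_force']; return np.array([w@ub,w@yh,w@nb])
f0=F();print('base',f0.round(2))
h=38
move_l(B(24.5,-14,27).tolist(),v=.05); print(F()-f0,bed(sense()['ee_pos']))
h=27
while h>15:
    h-=1.; move_l(B(24.5,-14,h).tolist(),v=.02)
    d=F()-f0; print(h,d.round(2),bed(sense()['ee_pos']).round(2))
    if d[2]>2.5 or abs(d).max()>5: break
print(sense()['time'],sense()['opening'])
np.save('f0.npy',f0)
f=grab_frame('scene');pickle.dump(f,open('pics/s10.pkl','wb'));crop(f,300,220,80,70,9,'s10')
```

```text
base [-1.67  0.1  -0.41]
[ 1.28783287  0.25190094 -1.06539129] [ 24.51401453 -14.48969592  26.52124754]
26.0 [ 0.88  0.85 -1.57] [ 24.54 -13.98  25.98]
25.0 [ 0.73 -0.05 -1.33] [ 24.5  -13.99  25.01]
24.0 [ 1.25 -0.5  -0.7 ] [ 24.5  -14.03  23.96]
23.0 [ 0.79  0.11 -1.45] [ 24.48 -14.04  22.95]
22.0 [ 0.73 -0.52  0.15] [ 24.5  -14.06  21.94]
21.0 [ 0.41 -0.13 -1.72] [ 24.53 -14.04  20.95]
20.0 [-0.03 -0.23 -1.39] [ 24.5  -14.06  19.94]
19.0 [ 1.5  -0.75 -1.38] [ 24.52 -14.04  18.95]
18.0 [ 0.9   0.25 -0.31] [ 24.5  -14.04  17.96]
17.0 [ 1.13 -0.31  5.17] [ 24.53 -13.85  17.29]
23.625 0.04165941297407255
```

View pics/s10.png

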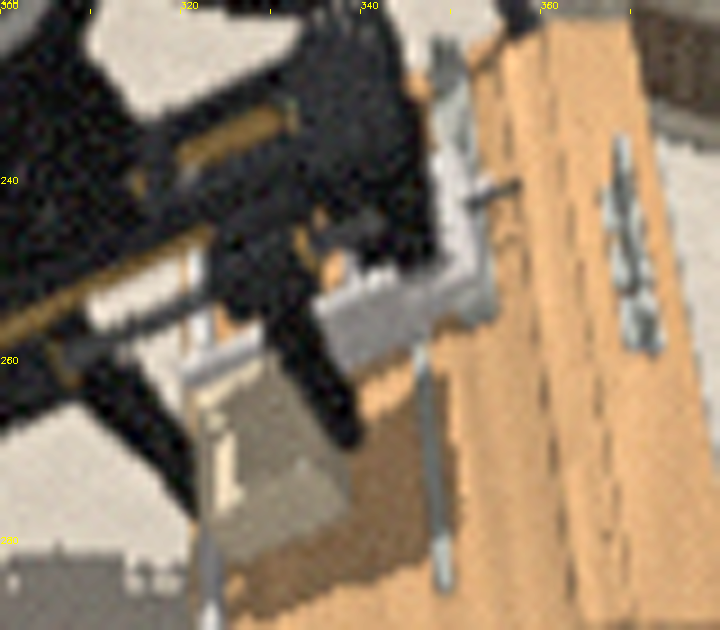

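The bar is on the bed: contact came at tool height 17.3 mm, where 18 was expected. Next I'll slide it down to the ledge, then along to the stop, watching the forces.

Run:
```python
from h import *
from bench import *
def F(n=4):
    r=[]
    for _ in range(n):
        w=sense()['wrist_force']; r.append([w@ub,w@yh,w@nb]); sleep(.03)
    return np.mean(r,0)
f0=np.load('f0.npy')+[1,0,-1.1]
h=17.7;s=24.5;y=-14
move_l(B(s,y,h).tolist(),v=.02); print(sense()['time'],(F()-f0).round(2))
while s>16:
    s-=.75; move_l(B(s,y,h).tolist(),v=.02); d=F()-f0; b=bed(sense()['ee_pos']); print('s',s,d.round(2),b.round(2))
    if d[0]>4: break
s+=.3
move_l(B(s,y+2,h).tolist(),v=.02)
y+=2
while y<0:
    y+=.75; move_l(B(s,y,h).tolist(),v=.02); d=F()-f0; b=bed(sense()['ee_pos']); print('y',y,d.round(2),b.round(2))
    if d[1]<-3.5: break
print(s,y,sense()['time'],sense()['opening'])
f=grab_frame('scene');pickle.dump(f,open('pics/s11.pkl','wb'));crop(f,300,220,80,70,9,'s11')
```

```text
23.925 [ 0.1  -0.38  0.53]
s 23.75 [ 0.08 -0.16  0.09] [ 23.76 -14.02  17.67]
s 23.0 [-0.01  0.02  0.67] [ 23.02 -14.03  17.7 ]
s 22.25 [ 0.02 -0.49  0.32] [ 22.24 -14.03  17.69]
s 21.5 [ 1.31 -0.5   0.44] [ 21.68 -13.97  17.7 ]
s 20.75 [ 4.5  -0.33  0.82] [ 21.54 -13.94  17.72]
y -11.25 [ 6.12 -2.8   1.66] [ 21.53 -12.68  17.47]
y -10.5 [ 6.01 -3.97  2.68] [ 21.52 -12.48  17.42]
21.05 -10.5 26.9917 0.04154259118169818
```

View pics/s11.png

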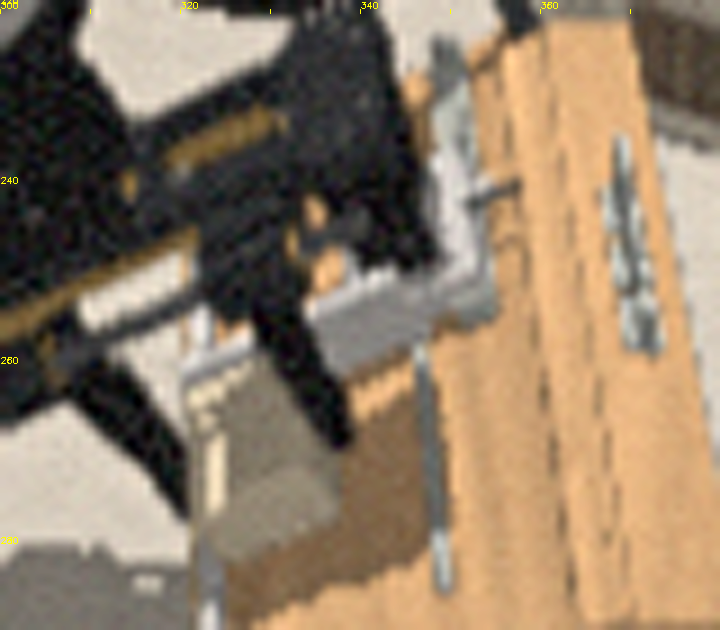

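Run:
```python
from h import *
from bench import *
def F(n=3):
    r=[]
    for _ in range(n):
        w=sense()['wrist_force']; r.append([w@ub,w@yh,w@nb]); sleep(.03)
    return np.mean(r,0)
f0=np.load('f0.npy')+[1,0,-1.1]
s=22.3;y=-10.5;h=17.8
move_l(B(s,y-1,h).tolist(),v=.02); d=F()-f0; print(d.round(2),bed(sense()['ee_pos']).round(2)); y-=1
while y<-3:
    y+=1; move_l(B(s,y,h).tolist(),v=.02); d=F()-f0; b=bed(sense()['ee_pos']); print('y',y,d.round(2),b.round(2))
    if d[1]<-4: break
print(s,y,sense()['time'],sense()['opening'])
f=grab_frame('scene');pickle.dump(f,open('pics/s12.pkl','wb'));crop(f,300,220,80,70,9,'s12')
```

```text
[ 2.01 -1.21 -0.11] [ 21.65 -11.24  17.84]
y -10.5 [ 0.35 -1.18  0.68] [ 21.73 -10.36  17.81]
y -9.5 [-0.87 -2.44  0.64] [ 21.98 -10.    17.7 ]
y -8.5 [-1.75 -2.56  0.06] [22.23 -8.7  17.73]
y -7.5 [-1.16 -2.34  0.4 ] [22.36 -7.36 17.81]
y -6.5 [-0.94 -1.86 -0.01] [22.35 -6.31 17.82]
y -5.5 [-1.42 -3.34  0.47] [22.33 -5.88 17.73]
y -4.5 [-1.06 -5.16  1.6 ] [22.34 -5.67 17.62]
22.3 -4.5 29.8417 0.04127173369648823
```

View pics/s12.png

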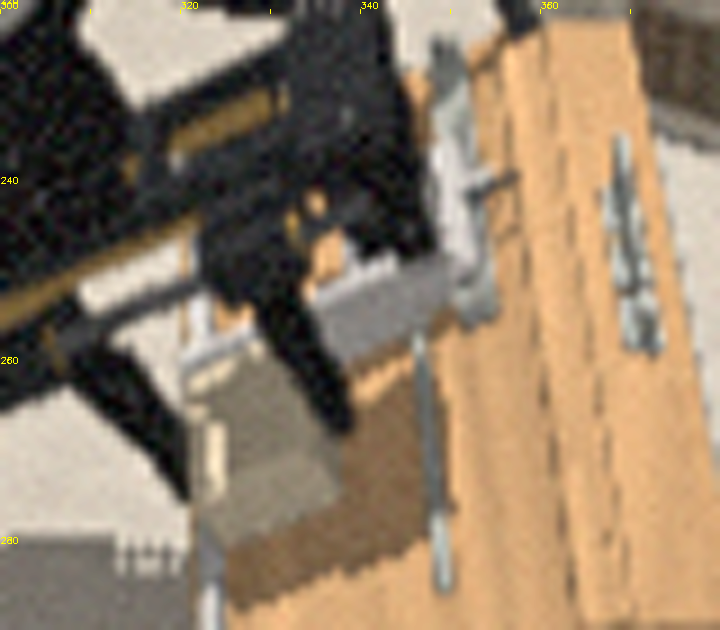

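Run:
```python
from h import *
from bench import *
def F(n=3):
    r=[]
    for _ in range(n):
        w=sense()['wrist_force']; r.append([w@ub,w@yh,w@nb]); sleep(.03)
    return np.mean(r,0)
f0=np.load('f0.npy')+[1,0,-1.1]
for s,y,h in((21.7,-4.9,17.6),(21.2,-4.9,17.5)):
    move_l(B(s,y,h).tolist(),v=.02); d=F()-f0; print(d.round(2),bed(sense()['ee_pos']).round(2))
f=grab_frame('scene');pickle.dump(f,open('pics/s13.pkl','wb'));crop(f,300,220,80,70,9,'s13')
f=grab_frame('top');pickle.dump(f,open('pics/t13.pkl','wb'));crop(f,290,180,85,75,9,'t13')
print(sense()['time'])
```

```text
[ 0.84 -5.72  1.9 ] [22.13 -5.68 17.49]
[ 1.34 -5.65  1.87] [21.97 -5.69 17.4 ]
30.6917
```

View pics/s13.png

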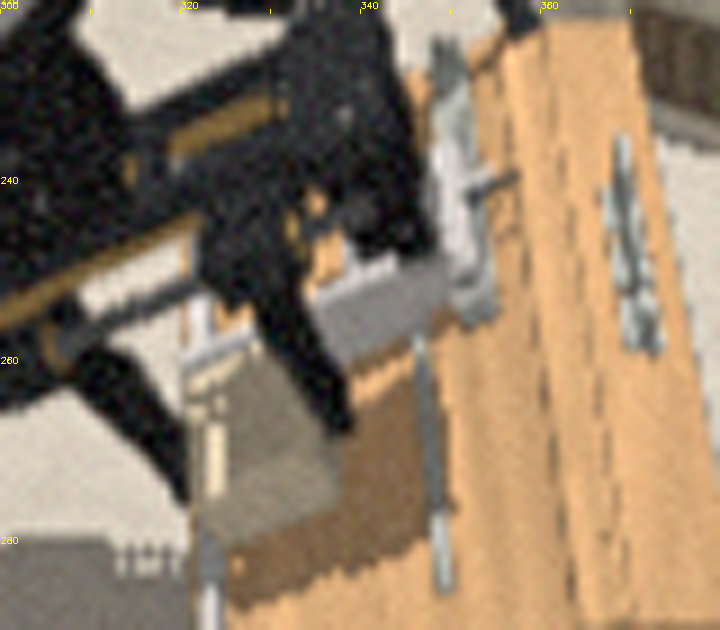

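View pics/t13.png

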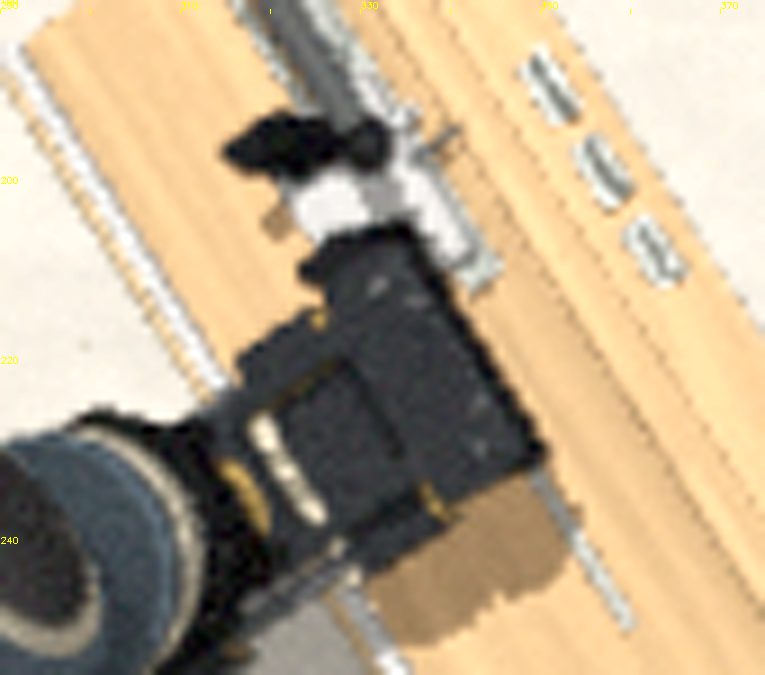

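Run:
```python
from h import *
from bench import *
def F(n=3):
    r=[]
    for _ in range(n):
        w=sense()['wrist_force']; r.append([w@ub,w@yh,w@nb]); sleep(.03)
    return np.mean(r,0)
f0=np.load('f0.npy')+[1,0,-1.1]
for s,y,h in((21.8,-5.8,17.8),(21.0,-5.8,17.8),(20.8,-5.8,17.7),(21.0,-5.2,17.6)):
    move_l(B(s,y,h).tolist(),v=.02); d=F()-f0; print(d.round(2),bed(sense()['ee_pos']).round(2))
move_gripper(.056); d=F(2)-f0; print('open',sense()['opening'],d.round(2),bed(sense()['ee_pos']).round(2))
f=grab_frame('scene');pickle.dump(f,open('pics/s14.pkl','wb'));crop(f,300,220,80,70,9,'s14')
print(sense()['time'])
```

```text
[ 1.17 -4.   -1.13] [22.06 -5.71 17.77]
[ 3.24 -3.92 -0.37] [21.57 -5.7  17.81]
[ 4.41 -3.9   1.03] [21.62 -5.75 17.77]
[ 4.17 -5.31  2.35] [21.59 -5.65 17.65]
open 0.05580567341512691 [ 0.04 -0.87  1.37] [20.92 -5.04 17.63]
32.8083
```

View pics/s14.png

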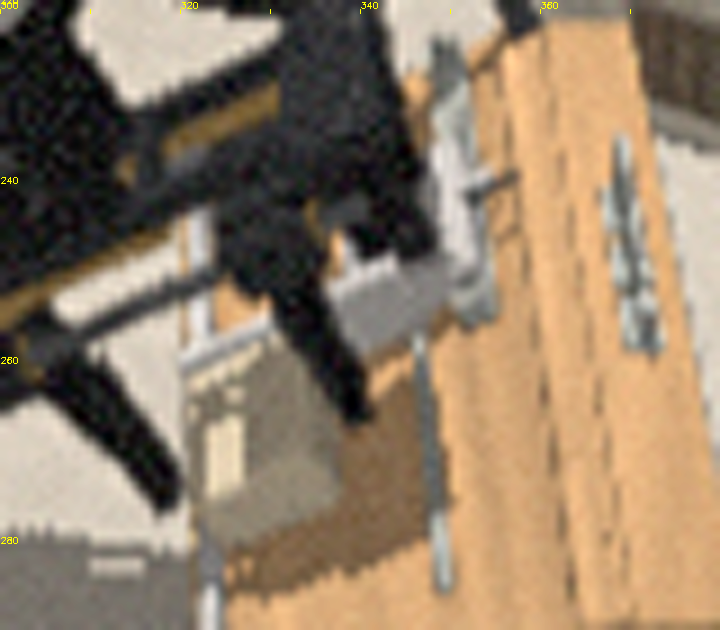

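The bar is released, both fingers stand clear, and its far edge meets the blade at scene (325,258). I'll back out square to the bed and inspect.

Run:
```python
from h import *
from bench import *
p=np.array(sense()['ee_pos']); move_l((p+nb*.03).tolist(),v=.06); move_l((p+nb*.14).tolist(),v=.2)
p=np.array(sense()['ee_pos']); move_l((p+np.array([-.10,.16,.06])).tolist(),v=.3)
s=sense();print(s['time'],s['ee_pos'],s['wrist_force'])
for k in('top','scene'):
    fs=[grab_frame(k) for _ in range(3)]
    f=fs[0]; f['frame']=np.mean([x['frame'].astype(float) for x in fs],0).astype(np.uint8)
    pickle.dump(f,open(f'pics/{k[0]}15.pkl','wb')); cv2.imwrite(f'pics/{k}15.png',f['frame'])
    crop(f,*((290,170,80,75,8) if k=='top' else (305,205,80,75,8)),k[0]+'15')
```

```text
34.9667 [0.39962074 0.1830861  0.23763644] [-0.30315332 -0.26488309 -0.3878059 ]
```

View pics/t15.png

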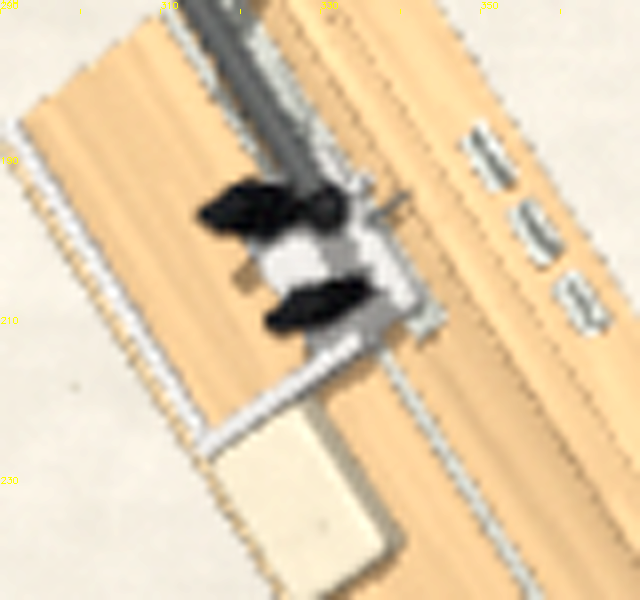

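View pics/s15.png

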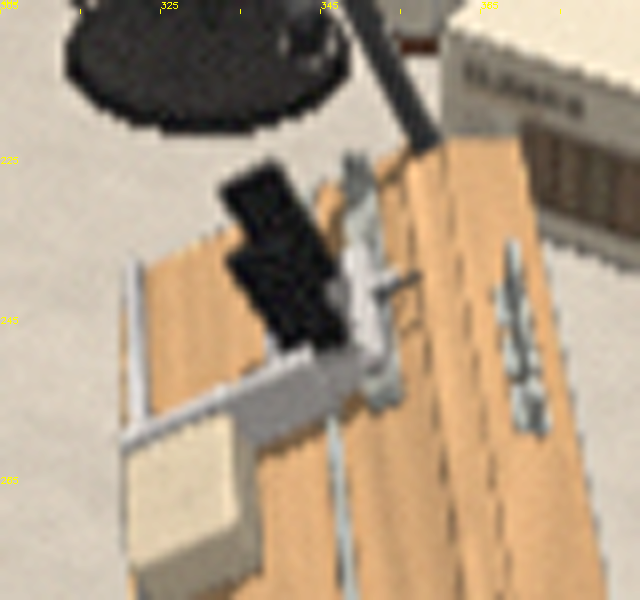

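View pics/top15.png

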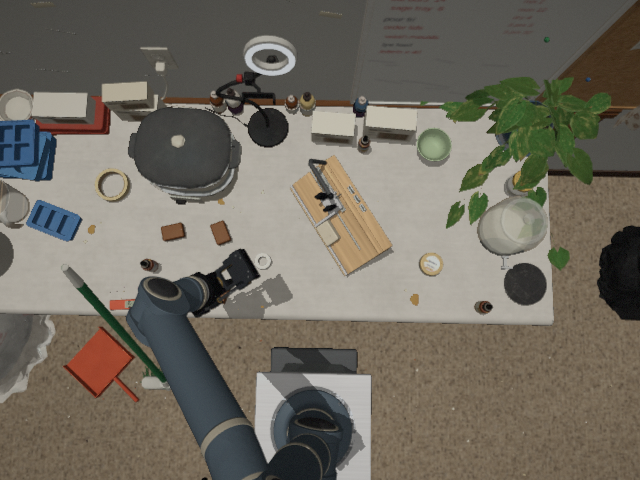

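Final view: the bar lies flat along the ledge, with its short end on the blade (top (316,226) to (329,220)). The paddles are at released spacing. The tape (263,261), pot (430,264) and bottles (147,265) and (484,307) have not moved. Handing in.

Run:
```python
from bench import *
print(sense()['time']); print(finish_job())
```

```text
35.2667
the job is handed in; nothing more can be done
None
```

The stop is set in the square plate's notch, the soap bar lies against the ledge and the stop, and I handed the job in at 35.3 s.

**What I did:**
- I squeezed the lever to its end stop and slid the stop to the far notch at 0.04. I took the far plate as the square one because its edge is straight and full width. Both cameras see the plates nearly edge-on, so the shapes were judged from small differences.
- I let go of the lever there. Then I gripped the cream bar, laid it on the bed and slid it gently against the ledge and the stop face before releasing it.

**Last checks:**
- **Lever:** the paddles are back at their starting spacing, so the pawl is down.
- **Bar:** it is right way up, flat on the bed, against the ledge, with its short end on the blade.
- **Bystanders:** the pot, both bottles and the tape roll are where they were. The gripper is clear of everything.

**What disagreed:** pressing the bar home moved the stop about 4–5 mm by pointer readings in the images. The notch play is 4 mm, so the stop now rests at the +y edge of its play. The pointer reads about 3 mm beyond the plate, where 2 mm is expected. After that movement the stop held firm against about 5 N.

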